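# Slide the test-tile rack past the drop gate

## Robot

A 6-joint arm with a two-finger parallel gripper is mounted at the origin on a cart in front of the work surface, level with it; the furniture and walls round the work are solid. World frame = base frame: x ahead of the robot, y to its left, z up, the work surface at z = 0. Lengths are in m, angles in rad, forces in N, time in s.
With the tool pointing down it reaches from about 0.425 to 0.95 m from the base axis. Payload 14.7 kg.
Tool frame: the origin (TCP) lies on the centre line of the jaws, within the pads' length; the fingertips stand 14 mm ahead of it and the grasp point (between the pads) lies 5 mm behind it; z points along the fingers, y is the line along which they close (so a half turn about z gives the same grasp; the last joint's range is limited). The gripper opens to 85 mm and grips with 20 to 120 N. Pads are 22 mm wide; open, the fingers measure 114 mm over their backs; the gripper's body (76 mm by 85 mm) begins 54 mm behind the grasp point. The pads swing forward as they close: fully open they stand 13 mm farther back than shut.
Start: joints at [-1.384, 0.48, 1.596, -0, 1.065, -0.047], TCP at [0.151, -0.632, 0.245] pointing down, gripper open.
Joint ranges: [-2.75, 2.75], [-0.82, 2.05], [0.23, 2.67], [-1.56, 4.7], [0.09, 2.69], [-2.92, 2.92]. Speed limits (rad/s): [1.89, 1.89, 2.39, 3.01, 3.01, 3.01].

## Interface

Orientations are given as a rotation vector (axis times angle).
In Python, from plant import manip gives the robot as it stands. The module is installed in compiled form; this text tells all that it offers. Calls block until the motion is done:
- manip.goto(position, orientation): joint-space move of the TCP to a pose.
- manip.movel(position, attitude=None, v=0.15): straight line of the TCP; attitude=None keeps the orientation; v is the mean speed in m/s.
- manip.move_joints(angles): joint-space move.
- manip.ungrasp() and manip.gripper_close(strength=None): open the fingers fully, or close them until they stop; strength is the grip in N (None keeps the last).
- manip.pause(seconds).
- manip.solve_ik(position, orientation): joint angles nearest the present ones, or None.
- manip.read_camera(name): name is "scene" or "top" or "wrist"; returns the picture (480x640x3 uint8, blue, green, red); there is no depth.
- manip.calibration(name): a dict with "K" (3x3 intrinsics, pixels), "pose" (4x4, takes a point from camera to world coordinates); the wrist camera has in their place "tool_from_camera" (4x4, takes a point from camera to tool coordinates, whose origin is the TCP and whose axes are the flange's). Camera axes: x right, y down, z forward; pixel columns grow to the right and rows downward; lengths in m; the calibration is good to about 2 mm. A picture is of the moment at which its call begins: read the wrist's pose just before it. calibration takes no time and is no camera call.
A pose or a line that the arm cannot do raises manip.MotionError and nothing moves.
- manip.job_done(): hands the job in; it is judged then, once.
Readings, each from a call of its own:
- manip.read_t(): time.
- manip.read_qpos(): joint angles.
- manip.read_qvel(): joint speeds.
- manip.read_joint_efforts(): joint torques, N m.
- manip.read_ee_pos(): TCP position.
- manip.read_eef_rot(): TCP orientation.
- manip.read_force(): force on the tool from outside, world axes, zero at the start.
- manip.read_ft_torque(): the same for the moment, N m.
- manip.read_width(): finger opening in m.
- manip.read_gripper_force(): force on a finger pad.
Only numpy, scipy, OpenCV 4.12 (cv2) and the standard library are available. Lean on these libraries where they do the work, as an engineer would, in place of code of your own. Each camera call takes 0.05 s, during which the arm holds its last target. There are 200 camera calls.

## Task

A small rack of glaze test tiles waits in a wooden channel in front of a hinged gate. With one fingertip press the gate's long treadle plate down and keep it down, so that the gate stays raised, and at the same time push the rack along the channel with the other finger, under the gate and on until it is fully home against the end stop; then let go, so that the gate drops shut behind it. Only slide the rack, do not grasp or lift it; the gate must not rest or knock on the rack, and the other things stay where they are.

Things in the scene. Friction and masses are not known exactly. Their poses are not given: they have to be found in the camera images.
- channel: Fixed plywood base 170 x 262 x 6 mm with an open channel 88 mm wide (walls at x -44 and +44 mm, 6 mm thick, tops 30 mm over the table; floor 6 mm). Origin: on the table, on the channel's centre line below the gate blade. y = way the rack is pushed, z up, -x = treadle side. It runs from y = -162 mm to the face of the 40 mm high end stop at y = +92 mm.
- rack: Loose wooden tray 84 wide (x) x 80 long (y) mm, 0.25 kg, rim 14 mm high, six tiles fixed in it; 2 mm side play. Origin: centre of underside; axes as the channel's. At its rear (y = -40 mm) a push board stands 40 mm high over x = -2 to +40 mm, the rest is rim. Starts before the gate, origin at channel y = -62 to -95 mm; home against the stop it is at y = +52 mm.
- gate (a joint): Angle of the gate, one rigid aluminium part (treadle, arm over the wall, blade) on a hinge along the channel's y at channel x = -56, z = 18 mm. 0 = shut, 0.61 rad = end of travel, fully open. A spring shuts it, about 1 N at mid-treadle at first, growing to 3 N. The blade clears the rack's 20 mm high rim from about 0.40 rad.
- blade (a point): Lower edge, middle, of the gate blade: an upright plate 20 (x) x 6 (y) mm, at channel x = -30 to -10 mm, y = 0. Shut, this edge is 11 mm over the table and stops the rack; fully open the gate reaches up to 65 mm over the table. It never reaches beyond x = -9 mm, so a finger behind the push board can pass beside it.
- treadle (a point): Middle of the upper face of the treadle, the plate outside the -x wall, 176 mm long (channel y = -150 to +26), 56 wide, 5 thick. Shut, it slopes up at 0.61 rad from 18 mm high at the hinge to about 54 mm at its outer edge, x = -105 mm; fully pressed it is level, 20.5 mm over the table, x = -60 to -116 mm. A fingertip may press anywhere and slide along it.
- stamp: Bystander: turned wooden stamp, 26 mm across, 54 mm high, standing behind the channel. Origin: centre of its underside.
- water_cup: Bystander: white cup, 69 mm across, 64 mm high, beyond the end stop. Origin: centre of its underside.
- slip_bottle: Bystander: white bottle with red nozzle, 58 mm across, 137 mm high, behind the channel. Origin: centre of its underside.
- jar_2: Bystander: jar with white lid, 56 mm across, 70 mm high, right of the channel. Origin: centre of its underside.
- clay_lump: Bystander: rounded clay block, 66 x 88 x 43 mm, at the left. Origin: centre of its underside.

How it is judged:
On the way, in this order (a step that is already met when the one before it is completed fails the run):
1. a finger holds the gate open while the whole rack is still before it (value of joint gate above 0.42 rad and contact force between the fingers and gate above 0.3 N and y of rack in the frame of channel below -0.045 m), for 0.2 s.
2. the rack is half-way under the gate, which a finger still holds open (value of joint gate above 0.42 rad and contact force between the fingers and gate above 0.3 N and y of rack in the frame of channel between -0.015 and 0.03 m), for 0.05 s.
3. the rack is fully past the gate, which a finger still holds open (value of joint gate above 0.42 rad and contact force between the fingers and gate above 0.3 N and y of rack in the frame of channel above 0.0435 m), for 0.05 s.
At the end, for the whole second after the job is handed in: The rack lies flat in the channel past the gate, within 7 mm of the end stop and at rest, and the gate is shut behind it (below 0.08 rad) (y of rack in the frame of channel above 0.045 m and value of joint gate below 0.08 rad and z of rack in the frame of channel below 0.01 m and angle between rack's own z axis and vertical below 0.06 rad and linear speed of rack below 0.01 m/s); the robot touches nothing.
It fails at once if the rack is lifted (more than 12 mm) or tipped (z of rack in the frame of channel above 0.018 m or angle between rack's own z axis and vertical above 0.15 rad).
It fails at once if the gate rests or knocks on the rack (more than 2 N) (contact force between gate and rack above 2 N).
It fails at once if a bystander is moved more than 20 mm (distance of any of stamp, water_cup, slip_bottle, jar_2, clay_lump from where it was at the start of the episode above 0.02 m).
It also fails if it takes over 42 s, if anything falls off the work surface, if the arm or the gripper's body presses on something with over 40 N, if the wrist force passes 120 N, or if a joint passes its speed limit or range.

## Working session

There is one attempt and no reset: what is moved stays moved. The work goes in short steps, each a Python script; the robot and the scene stay as the last script left them, time stands still between calls to the robot, and variables do not carry over. Pictures are saved under pics/ and viewed, at most 10 in all, crops included, and the job is handed in when it is done.

```bash
mkdir -p pics; python3 - <<'E'
from plant import manip
import cv2, numpy as np
np.set_printoptions(precision=4,suppress=True)
for n in("scene","top"):
    cv2.imwrite(f"pics/{n}0.png",manip.read_camera(n)); print(n,manip.calibration(n))
print(manip.calibration("wrist"),manip.read_ee_pos(),manip.read_eef_rot(),manip.read_t(),manip.read_width())
E
```

```text
scene {'K': array([[515.5455,   0.    , 314.6802],
       [  0.    , 515.5455, 241.0733],
       [  0.    ,   0.    ,   1.    ]]), 'pose': array([[-0.8847, -0.1822,  0.4291,  0.112 ],
       [-0.4661,  0.3665, -0.8053,  0.9859],
       [-0.0106, -0.9124, -0.4091,  0.4721],
       [ 0.    ,  0.    ,  0.    ,  1.    ]])}
top {'K': array([[464.7644,   0.    , 316.2141],
       [  0.    , 464.7644, 240.1142],
       [  0.    ,   0.    ,   1.    ]]), 'pose': array([[-0.0068, -0.9959,  0.0904,  0.4534],
       [-0.9997,  0.009 ,  0.0243,  0.1273],
       [-0.025 , -0.0902, -0.9956,  1.2216],
       [ 0.    ,  0.    ,  0.    ,  1.    ]])}
{'K': array([[368.8389,   0.    , 322.0026],
       [  0.    , 368.8389, 236.952 ],
       [  0.    ,   0.    ,   1.    ]]), 'tool_from_camera': array([[-0.0003, -0.966 , -0.2586,  0.0662],
       [ 1.    , -0.    , -0.0011,  0.0009],
       [ 0.0011, -0.2586,  0.966 , -0.1293],
       [ 0.    ,  0.    ,  0.    ,  1.    ]])} [ 0.1505 -0.632   0.2447] [-3.1191 -0.3662  0.0001] 0.1 0.0853185201497121
```

View pics/top0.png

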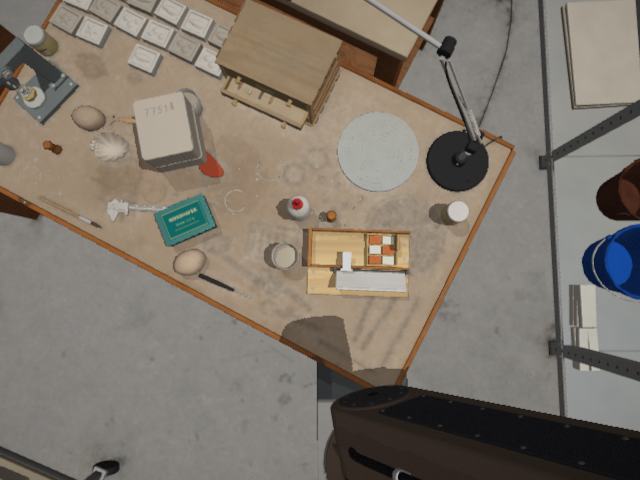

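View pics/scene0.png

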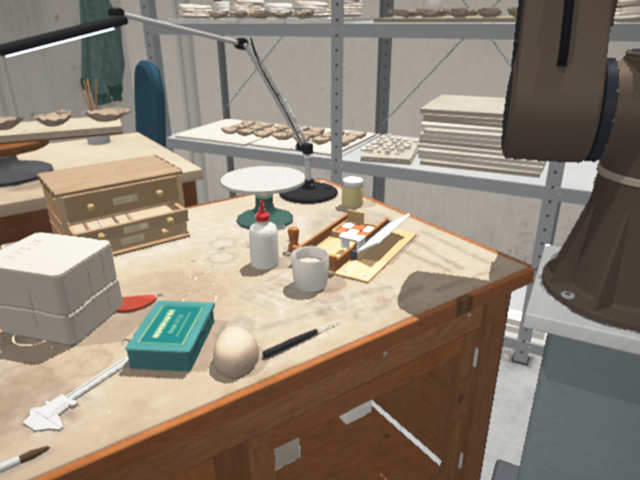

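The top view shows the channel at px (307–410, 228–298). The end stop is on the left, the rack at about (381,250), the gate blade at about (347,260), and the treadle towards the robot (lower side). So channel axes are close to world axes. Next is a closer wrist view for accuracy.

```bash
cat > h.py <<'E'
from plant import manip
import cv2, numpy as np
from scipy.spatial.transform import Rotation as R
np.set_printoptions(precision=4,suppress=True)
def ray(K,T,px,z):
    "pixels -> world points on plane height z"
    p=np.c_[np.atleast_2d(px),np.ones(len(np.atleast_2d(px)))]
    d=(T[:3,:3]@np.linalg.inv(K)@p.T).T; o=T[:3,3]
    return o+d*((z-o[2])/d[:,2])[:,None]
def top(px,z):
    c=manip.calibration("top"); return ray(c["K"],c["pose"],px,z)
def wristT():
    T=np.eye(4); T[:3,:3]=R.from_rotvec(manip.read_eef_rot()).as_matrix(); T[:3,3]=manip.read_ee_pos()
    return T@manip.calibration("wrist")["tool_from_camera"]
E
python3 - <<'E'
from h import *
print(top([[307,228],[410,232],[408,298],[307,296],[347,252],[381,250]],0.02))
o=top([[347,252]],.02)[0]
# tool axes: z down, y along world x => x = y x z
for s in(1,-1):
    m=np.array([[0,s,0],[s,0,0],[0,0,-1.]]).T
    for p in ([o[0]-.04,o[1]-.15,.05],[o[0]-.04,o[1],.03],[o[0]-.02,o[1]-.03,.26]):
        print(s,p,R.from_matrix(m).as_rotvec(),manip.solve_ik(p,R.from_matrix(m).as_rotvec()))
E
```

```text
[[ 0.5944  0.1804  0.02  ]
 [ 0.5814 -0.0863  0.02  ]
 [ 0.4119 -0.077   0.02  ]
 [ 0.4185  0.1812  0.02  ]
 [ 0.5309  0.0771  0.02  ]
 [ 0.5353 -0.0106  0.02  ]]
1 [np.float64(0.4909137285946344), np.float64(-0.07286544077667294), 0.05] [2.2214 2.2214 0.    ] [-0.2084  0.5728  2.1002 -0.      0.4687 -0.2084]
1 [np.float64(0.4909137285946344), np.float64(0.07713455922332706), 0.03] [2.2214 2.2214 0.    ] [ 0.0948  0.6112  2.106  -0.      0.4244  0.0948]
1 [np.float64(0.5109137285946344), np.float64(0.04713455922332706), 0.26] [2.2214 2.2214 0.    ] [ 0.0329  0.2727  1.8887 -0.      0.9802  0.0329]
-1 [np.float64(0.4909137285946344), np.float64(-0.07286544077667294), 0.05] [ 2.2214 -2.2214  0.    ] None
-1 [np.float64(0.4909137285946344), np.float64(0.07713455922332706), 0.03] [ 2.2214 -2.2214  0.    ] None
-1 [np.float64(0.5109137285946344), np.float64(0.04713455922332706), 0.26] [ 2.2214 -2.2214  0.    ] None
```

```bash
python3 - <<'E'
from h import *
rv=R.from_matrix(np.array([[0,1,0],[1,0,0],[0,0,-1.]]).T).as_rotvec()
manip.goto([.50,.075,.24],rv); manip.pause(.3)
T=wristT(); im=manip.read_camera("wrist"); np.save("T1.npy",T); cv2.imwrite("pics/w1.png",im)
print(T,manip.read_t(),manip.read_force())
E
```

```text
[[ 1.     -0.0005 -0.0009  0.5013]
 [-0.0008 -0.9664 -0.2572  0.1393]
 [-0.0007  0.2572 -0.9664  0.3693]
 [ 0.      0.      0.      1.    ]] 3.2333 [-1.381  -0.497   0.1117]
```

View pics/w1.png

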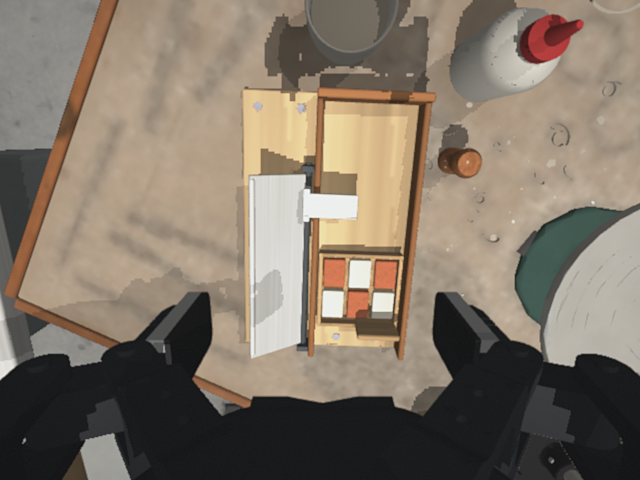

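The wrist view shows the left wall near col 310–320, the right wall from (430,95) to (403,358), the stop at row ~97, the blade and arm at (330,206), and the rack at about (360,290) with the push board at about (377,328). I'll enlarge a crop for edge detail.

```bash
python3 - <<'E'
from h import *
im=cv2.imread("pics/w1.png")
cv2.imwrite("pics/w1c.png",cv2.resize(im[80:370,235:445],None,fx=2.05,fy=2.05,interpolation=cv2.INTER_CUBIC))
hsv=cv2.cvtColor(im,cv2.COLOR_BGR2HSV)
for r in (120,140,160,230,270,300,340,350):
    print(r,[(c,*hsv[r,c]) for c in list(range(304,326,2))+list(range(396,438,2))] if r in(140,300) else '')
E
```

```text
120 
140 [(304, np.uint8(22), np.uint8(82), np.uint8(237)), (306, np.uint8(18), np.uint8(92), np.uint8(218)), (308, np.uint8(18), np.uint8(92), np.uint8(219)), (310, np.uint8(18), np.uint8(93), np.uint8(216)), (312, np.uint8(17), np.uint8(95), np.uint8(213)), (314, np.uint8(18), np.uint8(94), np.uint8(217)), (316, np.uint8(13), np.uint8(126), np.uint8(125)), (318, np.uint8(13), np.uint8(144), np.uint8(163)), (320, np.uint8(13), np.uint8(143), np.uint8(162)), (322, np.uint8(15), np.uint8(105), np.uint8(131)), (324, np.uint8(18), np.uint8(94), np.uint8(218)), (396, np.uint8(19), np.uint8(88), np.uint8(228)), (398, np.uint8(19), np.uint8(90), np.uint8(223)), (400, np.uint8(18), np.uint8(91), np.uint8(221)), (402, np.uint8(18), np.uint8(92), np.uint8(220)), (404, np.uint8(18), np.uint8(91), np.uint8(222)), (406, np.uint8(18), np.uint8(95), np.uint8(214)), (408, np.uint8(17), np.uint8(94), np.uint8(197)), (410, np.uint8(17), np.uint8(96), np.uint8(196)), (412, np.uint8(17), np.uint8(94), np.uint8(195)), (414, np.uint8(17), np.uint8(95), np.uint8(182)), (416, np.uint8(15), np.uint8(115), n
[... 1453 characters left out ...]
.uint8(16), np.uint8(47), np.uint8(159)), (412, np.uint8(16), np.uint8(45), np.uint8(170)), (414, np.uint8(16), np.uint8(47), np.uint8(164)), (416, np.uint8(17), np.uint8(51), np.uint8(156)), (418, np.uint8(16), np.uint8(52), np.uint8(151)), (420, np.uint8(15), np.uint8(52), np.uint8(151)), (422, np.uint8(16), np.uint8(51), np.uint8(149)), (424, np.uint8(16), np.uint8(49), np.uint8(150)), (426, np.uint8(17), np.uint8(48), np.uint8(153)), (428, np.uint8(17), np.uint8(48), np.uint8(155)), (430, np.uint8(18), np.uint8(46), np.uint8(160)), (432, np.uint8(18), np.uint8(44), np.uint8(167)), (434, np.uint8(18), np.uint8(42), np.uint8(135)), (436, np.uint8(105), np.uint8(22), np.uint8(23))]
340 
350
```

View pics/w1c.png

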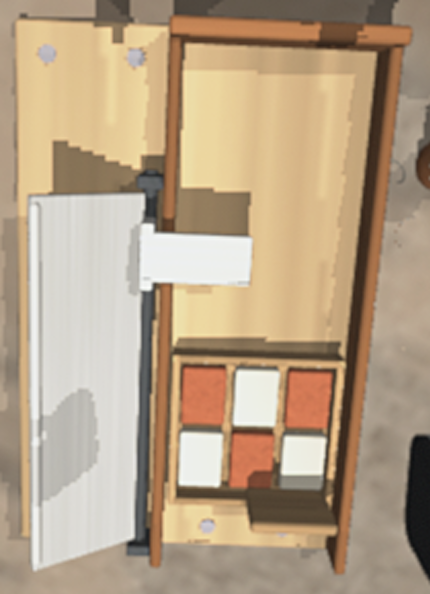

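The crop shows clean edges: wall tops in brown, wall ends at crop (156,566) and (340,573), the stop top edge at crop row ~17–40, and the push board at crop (250–335, 490–530). I'll fit lines to these.

```bash
python3 - <<'E'
from h import *
im=cv2.imread("pics/w1.png"); T=np.load("T1.npy"); K=manip.calibration("wrist")["K"]
h,s,v=[a.astype(int) for a in cv2.split(cv2.cvtColor(im,cv2.COLOR_BGR2HSV))]
br=(h<=15)&(s>125)&(v>120)     # lit wall tops
def edge(rows,c0,c1,which):
    P=[]
    for r in rows:
        c=np.flatnonzero(br[r,c0:c1])
        if len(c): P.append([c0+c[which]+(.5 if which else -.5),r])
    return ray(K,T,P,.03)
res={}
for n,rows,c0,c1,w in(("Rout",range(120,345),395,440,-1),("Rin",range(120,345),395,440,0),("Lin",range(245,345),306,325,-1),("Lout",range(245,345),306,325,0),("Lin2",range(110,165),306,328,-1)):
    P=edge(rows,c0,c1,w); a=np.polyfit(P[:,1],P[:,0],1)
    k=abs(P[:,0]-np.polyval(a,P[:,1]))<.002; a=np.polyfit(P[k,1],P[k,0],1)
    print(n,a,k.mean(),"x at y=.08:",np.polyval(a,.08),"x at 0:",np.polyval(a,0))
for c in (312,314,404,402):
    r=np.flatnonzero(br[330:370,c]); print("wall end",c,r[-1]+330.5, ray(K,T,[[c,r[-1]+330.5]],.03))
for c in (340,370,400,425):
    r=np.flatnonzero(br[80:115,c])+80; print("stop",c,r[[0,-1]],ray(K,T,[[c,r[0]-.5],[c,r[-1]+.5]],.04)[:,1])
print([(r,*im[r,370]) for r in range(86,106)])
cr=lambda x,y:[235+x/2.05-.25,80+y/2.05-.25]
print("rack front rim corners z.02",ray(K,T,[cr(174,353),cr(345,360)],.02))
print("push board top z.046/.040",ray(K,T,[cr(248,529),cr(336,536)],.046),ray(K,T,[cr(248,529),cr(336,536)],.040))
print("blade end edge z~.05", ray(K,T,[cr(252,238),cr(249,286)],.04))
E
```

```text
Rout [0.0447 0.5881] 1.0 x at y=.08: 0.5916747505892468 x at 0: 0.5880973412517105
Rin [0.0467 0.5834] 0.7688888888888888 x at y=.08: 0.5870990406283831 x at 0: 0.5833619603917861
Lin [0.0564 0.4952] 0.5 x at y=.08: 0.49969617556510837 x at 0: 0.495187359499713
Lout [0.0428 0.4896] 1.0 x at y=.08: 0.49306444891895934 x at 0: 0.48963727042799227
Lin2 [0.0404 0.4951] 1.0 x at y=.08: 0.4982997546743737 x at 0: 0.49506769939066647
wall end 312 355.5 [[ 0.4905 -0.0787  0.03  ]]Traceback (most recent call last):
  File "<stdin>", line 17, in <module>
IndexError: index -1 is out of bounds for axis 0 with size 0
```

```bash
python3 - <<'E'
from h import *
im=cv2.imread("pics/w1.png"); T=np.load("T1.npy"); K=manip.calibration("wrist")["K"]
h,s,v=[a.astype(int) for a in cv2.split(cv2.cvtColor(im,cv2.COLOR_BGR2HSV))]
br=(h<=15)&(s>100)
yaw=-0.044; Rz=R.from_euler('z',yaw).as_matrix()
xc=lambda y:.5424+.044*(y-.08)
for c in (311,312,401,402,403,404):
    r=np.flatnonzero(br[330:370,c])
    if len(r): p=ray(K,T,[[c,r[-1]+330.5]],.03)[0]; print("wall end",c,r[-1]+330,p,"->y0",p[1]+.162+.044*(p[0]-xc(p[1])))
for c in (340,370,400,425):
    r=np.flatnonzero(br[80:115,c])+80; p=ray(K,T,[[c,r[0]-.5],[c,r[-1]+.5]],.04); print("stop",c,r[[0,-1]],p[:,1], p[:,1]+.044*(p[:,0]-xc(p[0,1])))
print([(r,*map(int,im[r,350])) for r in range(86,106)])
y0=.081; o=np.array([xc(y0),y0,0])
C=lambda P:(P-o)@Rz
cr=lambda x,y:[235+x/2.05-.25,80+y/2.05-.25]
print("in channel frame:\nrack front rim corners z.02",C(ray(K,T,[cr(174,353),cr(345,360)],.02)))
print("rack rear-left rim z.02",C(ray(K,T,[cr(167,497)],.02)))
print("push board top",C(ray(K,T,[cr(248,529),cr(336,536)],.046)),C(ray(K,T,[cr(248,529),cr(336,536)],.040)))
print("base corners z.006",C(ray(K,T,[cr(17,20),cr(22,538)],.006)))
print("treadle outer corners z.054",C(ray(K,T,[cr(30,197),cr(34,570)],.054)))
print("blade free edge z.045",C(ray(K,T,[cr(252,238),cr(249,286)],.045)))
E
```

```text
wall end 311 356 [ 0.4895 -0.0798  0.03  ] ->y0 0.0801333639531696
wall end 312 355 [ 0.4905 -0.0787  0.03  ] ->y0 0.08135604915705213
wall end 401 359 [ 0.5834 -0.0834  0.03  ] ->y0 0.08070000161020033
wall end 402 359 [ 0.5845 -0.0834  0.03  ] ->y0 0.08074565129641273
wall end 403 351 [ 0.585 -0.074  0.03 ] ->y0 0.09017292151155763
wall end 404 343 [ 0.5855 -0.0647  0.03  ] ->y0 0.09948226385286081
stop 340 [ 88 101] [0.1807 0.1697] [0.1793 0.1683]
stop 370 [ 89 102] [0.1799 0.1688] [0.1796 0.1686]
stop 400 [ 91 103] [0.1783 0.168 ] [0.1791 0.1689]
stop 425 [ 92 114] [0.1775 0.1592] [0.1793 0.161 ]
[(86, 78, 89, 99), (87, 78, 89, 98), (88, 68, 84, 106), (89, 67, 99, 144), (90, 79, 123, 181), (91, 85, 131, 195), (92, 86, 133, 195), (93, 86, 132, 197), (94, 87, 133, 199), (95, 87, 134, 199), (96, 84, 131, 193), (97, 76, 116, 170), (98, 57, 86, 125), (99, 43, 62, 89), (100, 40, 60, 88), (101, 54, 76, 103), (102, 109, 146, 176), (103, 134, 178, 212), (104, 132, 176, 210), (105, 131, 174, 208)]
in channel frame:
rack front rim corners z.02 [[-0.0416 -0.0519  0.02  ]
 [ 0.0414 -0.0518  0.02  ]]
rack rear-left rim z.02 [[-0.0419 -0.1287  0.02  ]]
push board top [[-0.0028 -0.1301  0.046 ]
 [ 0.0395 -0.1319  0.046 ]] [[-0.002  -0.1335  0.04  ]
 [ 0.0411 -0.1354  0.04  ]]
base corners z.006 [[-0.1185  0.0972  0.006 ]
 [-0.1189 -0.1638  0.006 ]]
treadle outer corners z.054 [[-0.104   0.0235  0.054 ]
 [-0.1034 -0.1514  0.054 ]]
blade free edge z.045 [[-0.0103  0.0092  0.045 ]
 [-0.0101 -0.012   0.045 ]]
```

Everything fits the given sizes: origin ≈ (0.5424, 0.0803), yaw −0.044, rack at channel y ≈ −0.0915. Next I go in behind the push board and press the treadle with force sensing.

```bash
cat >> h.py <<'E'
RZ=R.from_euler('z',-0.044).as_matrix(); O=np.array([.5424,.0803,0])
ATT=R.from_matrix(RZ@np.array([[0,1,0],[1,0,0],[0,0,-1.]]).T).as_rotvec()
W=lambda x,y,z:O+RZ@np.array([x,y,z])
def ch(): return (manip.read_ee_pos()-O)@RZ
E
python3 - <<'E'
from h import *
X,Y=-.040,-.150
manip.movel(W(X,Y,.15),ATT,v=.15); manip.movel(W(X,Y,.075),v=.1); manip.pause(.2)
f0=np.array(manip.read_force()); print("tare",f0)
z=.075
while z>.022:
    z-=.003 if z>.042 else .001
    manip.movel(W(X,Y,z),v=.03)
    f=manip.read_force()-f0; print(round(z,4),f,ch())
    if f[2]>5 or abs(f[:2]).max()>8: break
print(manip.read_t()); np.save("f0.npy",f0)
T=wristT(); cv2.imwrite("pics/w2.png",manip.read_camera("wrist"))
E
```

```text
tare [-0.32   -0.7099  0.116 ]
0.072 [ 0.7177  0.4711 -0.2311] [-0.0401 -0.15    0.0719]
0.069 [ 1.4165  1.2568 -0.4936] [-0.0402 -0.15    0.0688]
0.066 [ 0.1119  0.6463 -0.6347] [-0.0402 -0.15    0.0658]
0.063 [ 0.1283  0.3404 -1.2949] [-0.0401 -0.15    0.0628]
0.06 [-0.2916  0.8649  0.0595] [-0.0401 -0.15    0.0598]
0.057 [ 1.1331  0.1797 -0.0716] [-0.0401 -0.15    0.0568]
0.054 [ 0.731   0.4124 -0.7379] [-0.0401 -0.15    0.0538]
0.051 [0.3436 0.9158 0.3401] [-0.0401 -0.15    0.0508]
0.048 [0.652  0.4279 0.039 ] [-0.0401 -0.15    0.0478]
0.045 [ 1.1749  0.2691 -0.0292] [-0.0401 -0.15    0.0448]
0.042 [0.7132 0.2049 0.1734] [-0.0399 -0.15    0.0419]
0.041 [0.9408 0.7395 1.0168] [-0.04  -0.15   0.041]
0.04 [0.117  0.8796 1.4322] [-0.0401 -0.15    0.0399]
0.039 [0.1924 0.9855 1.3207] [-0.04  -0.15   0.039]
0.038 [-0.147   1.4146  2.2142] [-0.04   -0.15    0.0379]
0.037 [0.8799 1.0168 2.3747] [-0.04   -0.15    0.0369]
0.036 [0.1066 0.0306 1.1922] [-0.04   -0.15    0.0359]
0.035 [-0.8193  0.2187  2.1285] [-0.04   -0.15    0.0349]
0.034 [-0.0823  0.8007  2.4686] [-0.04   -0.15    0.0339]
0.033 [0.4875 1.1008 2.357 ] [-0.04   -0.15    0.0329]
0.032 [-0.5659  0.4356  0.9515] [-0.04   -0.15    0.0319]
0.031 [-0.4451  0.4622  1.9077] [-0.04   -0.15    0.0309]
0.03 [-0.4619  0.8967  2.0731] [-0.04   -0.15    0.0299]
0.029 [ 0.1564 -0.101   2.8953] [-0.04   -0.15    0.0289]
0.028 [-1.1037  0.8276  2.8496] [-0.04  -0.15   0.028]
0.027 [-0.5488  0.8996  2.3668] [-0.04   -0.15    0.0269]
0.026 [-0.58    0.4719  2.7048] [-0.04   -0.15    0.0259]
0.025 [-0.3109  1.117   2.4223] [-0.04   -0.15    0.0249]
0.024 [-0.5951  0.4026  2.7056] [-0.04   -0.15    0.0239]
0.023 [-0.6767  0.8138  2.1274] [-0.04   -0.15    0.0229]
0.022 [-1.4877 -0.4304  3.0937] [-0.0401 -0.15    0.0219]
13.3583
```

View pics/w2.png

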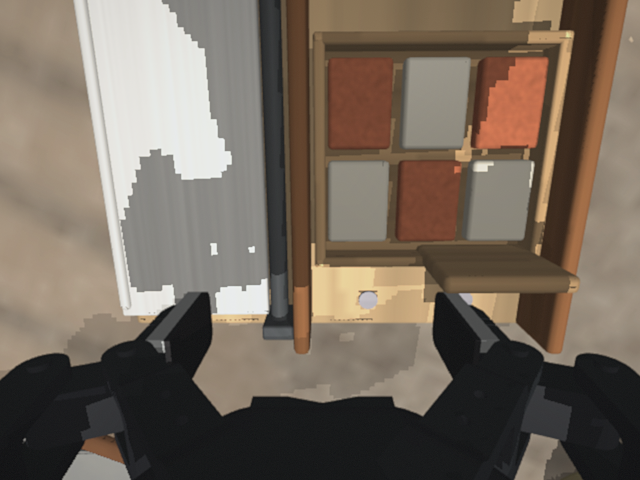

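The wrist view shows both fingertips just behind the treadle end and the push board. The treadle's rear-outer corner is at about (122,312) and the board's rear edge at about row 290. I'll compute the gate angle from the outer-edge pixels.

```bash
python3 - <<'E'
from h import *
T=wristT(); K=manip.calibration("wrist")["K"]
# project treadle outer edge (upper) for candidate angles; compare with seen edge/corner
def proj(P):
    q=np.linalg.inv(T)@np.r_[P,1]; u=K@q[:3]; return u[:2]/u[2]
a0=np.arctan2(2.5,60); r=.06005
for g in (.2,.3,.4,.5,.55,.61):
    a=a0+.61-g
    print(g,[proj(W(-.056-r*np.cos(a),y,.018+r*np.sin(a))) for y in(-.150,-.06,-.03)])
print("checks: left wall end in/out, board top rear ends .046/.040",[proj(W(*p)) for p in((-.044,-.162,.03),(-.05,-.162,.03),(-.002,-.1315,.046),(.04,-.1315,.046),(-.002,-.1315,.04))])
print("tip inner edges (pads gap) at tool z 0,.014:",[proj(W(x,-.150,manip.read_ee_pos()[2]-dz)) for x in(-.0825,.0025) for dz in(0,.014)])
E
```

```text
0.2 [array([103.6688, 344.0692]), array([51.4787, 39.0732]), array([ 28.0711, -97.719 ])]
0.3 [array([106.0779, 335.3373]), array([57.1549, 44.2773]), array([ 35.5306, -84.3734])]
0.4 [array([110.2007, 327.031 ]), array([64.6733, 49.1304]), array([ 44.8234, -72.034 ])]
0.5 [array([115.7754, 319.2079]), array([73.6616, 53.617 ]), array([ 55.5322, -60.7169])]
0.55 [array([119.0315, 315.4892]), array([78.6054, 55.7216]), array([ 61.3063, -55.4375])]
0.61 [array([123.3   , 311.2017]), array([84.8678, 58.1261]), array([ 68.5344, -49.4288])]
checks: left wall end in/out, board top rear ends .046/.040 [array([308.2544, 352.337 ]), array([292.0964, 352.3337]), array([441.711 , 293.7063]), array([578.1583, 293.714 ]), array([435.9143, 286.1832])]
tip inner edges (pads gap) at tool z 0,.014: [array([208.4754, 312.9436]), array([218.4018, 297.7602]), array([429.8534, 312.9668]), array([420.4754, 297.7737])]
```

The gate reads ≈0.6 rad, and the wall-end projection matches the image to ~1 px. Now I push, with force-checked small steps near the stop.

```bash
python3 - <<'E'
from h import *
f0=np.load("f0.npy"); X,Z=-.040,.022
def F():
    return np.mean([RZ.T@(manip.read_force()-f0) for _ in range(4) if manip.pause(.02) is None],0)
print("t",manip.read_t(),F())
for y in(-.135,-.11,-.08,-.05,-.02,-.010):
    manip.movel(W(X,y,Z),v=.04); print(y,F(),ch())
y=-.010; base=F()[1]
while y<.005:
    y+=.001; manip.movel(W(X,y,Z),v=.02); f=F(); print(round(y,4),f)
    if y>-.006 and f[1]<base-2.5: break
print(ch(),manip.read_t())
cv2.imwrite("pics/w3.png",manip.read_camera("wrist"))
E
```

```text
t 13.4083 nan
-0.135 nan [-0.0399 -0.1348  0.022 ]
-0.11 nan [-0.0401 -0.1099  0.022 ]
-0.08 nan [-0.04  -0.08   0.022]
-0.05 nan [-0.04   -0.0499  0.022 ]
-0.02 nan [-0.04   -0.0199  0.022 ]
-0.01 nan [-0.04   -0.0098  0.022 ]
  return _methods._mean(a, axis=axis, dtype=dtype,
  ret = ret.dtype.type(ret / rcount)
Traceback (most recent call last):
IndexError: invalid index to scalar variable.
```

My averaging helper was wrong (`pause` returns a value), and the arm holds safely at y=−0.010. I'll fix it and continue.

```bash
python3 - <<'E'
from h import *
f0=np.load("f0.npy"); X,Z=-.040,.022
def F():
    a=[]
    for _ in range(4): manip.pause(.02); a.append(RZ.T@(manip.read_force()-f0))
    return np.mean(a,0)
print("t",manip.read_t())
y=-.010; base=F(); print(base)
while y<.004:
    y+=.001; manip.movel(W(X,y,Z),v=.02); f=F(); print(round(y,4),f)
    if f[1]<base[1]-2.5: break
print(ch(),manip.read_t())
cv2.imwrite("pics/w3.png",manip.read_camera("wrist"))
E
```

```text
t 18.3417
[0.3661 2.8306 2.5203]
-0.009 [ 0.6105 -0.6898  2.7543]
[-0.04   -0.0091  0.022 ] 18.725
```

View pics/w3.png

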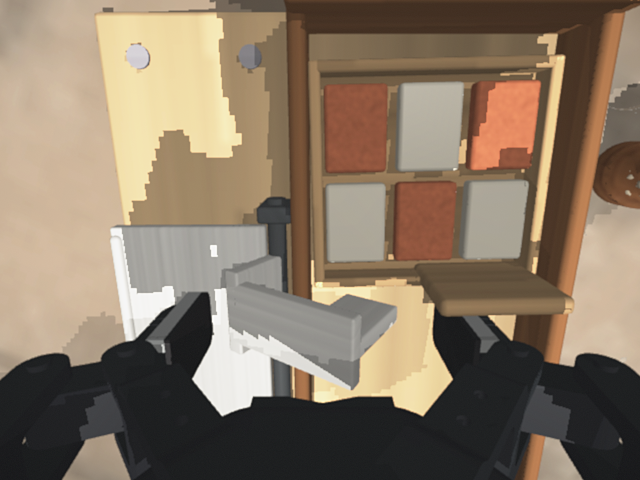

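The gate is held up with the blade at (360,330). The rack's front edge is at row ~60 and the stop at ~35, so it is not yet home. The board is in contact at (440,300). I'll continue.

```bash
python3 - <<'E'
from h import *
f0=np.load("f0.npy"); X,Z=-.040,.022
def F():
    a=[]
    for _ in range(4): manip.pause(.02); a.append(RZ.T@(manip.read_force()-f0))
    return np.mean(a,0)
y=-.009
while y<.005:
    y+=.001; manip.movel(W(X,y,Z),v=.02); f=F(); print(round(y,4),f)
    if f[1]<-4: break
print(ch(),manip.read_t())
cv2.imwrite("pics/w4.png",manip.read_camera("wrist")); 
E
```

```text
-0.008 [ 0.6336 -2.9816  2.9289]
-0.007 [ 0.5108 -1.8861  3.2044]
-0.006 [ 0.3782 -1.3075  3.1761]
-0.005 [ 0.7034 -1.0923  3.02  ]
-0.004 [ 0.5496 -0.6139  2.3726]
-0.003 [ 0.4167 -1.0294  2.7272]
-0.002 [ 0.6911 -1.552   2.6507]
-0.001 [ 0.5521 -1.0006  2.6329]
0.0 [-0.1558 -4.7312  3.0266]
[-0.0401 -0.0001  0.022 ] 21.625
```

View pics/w4.png

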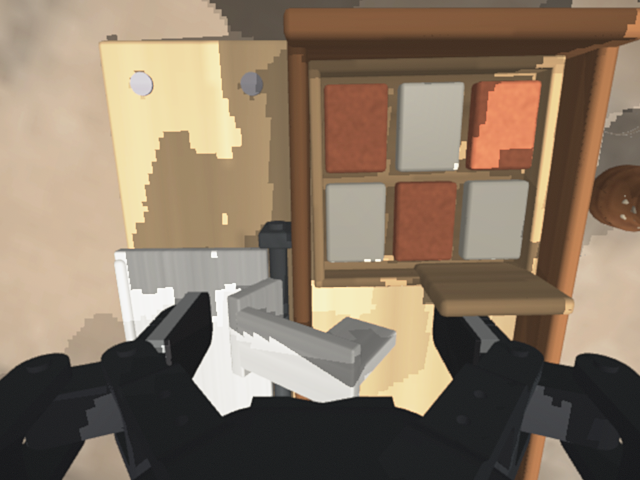

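The rack's front is flush with the stop: force rose at y=0.000, and I predicted 0.001. Now I back off slightly, release slowly and lift clear.

```bash
python3 - <<'E'
from h import *
manip.movel(W(-.04,-.005,.022),v=.03)
manip.movel(W(-.04,-.005,.060),v=.03)
manip.movel(W(-.04,-.005,.20),v=.12); manip.pause(.5)
T=wristT(); cv2.imwrite("pics/w5.png",manip.read_camera("wrist")); np.save("T5.npy",T); print(manip.read_t())
E
```

```text
25.275
```

View pics/w5.png

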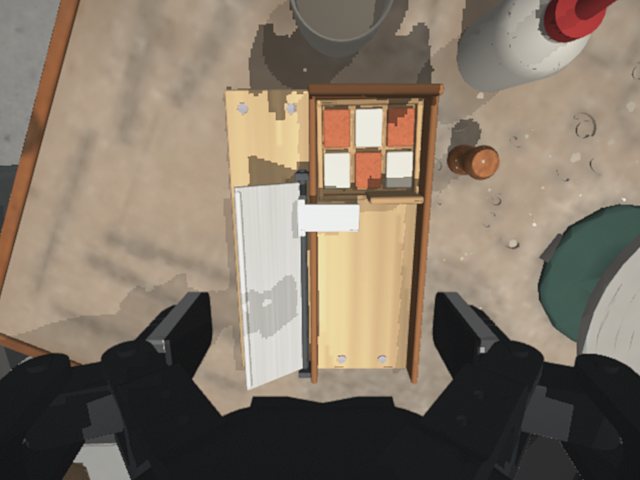

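The gate is shut, with its arm at (330,217) and the treadle tilted up as at the start. The rack is home against the stop (rows 98–200), the bystanders are undisturbed and the arm is clear.

```bash
python3 -c "
from plant import manip
print(manip.job_done())"
```

```text
the job is handed in; nothing more can be done
None
```

The job is handed in: I pushed the rack home against the end stop with the gate held open, and the last picture shows the gate shut behind it and the arm clear; no verdict came back.

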